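# Hold a spring-return purge valve open with its bayonet key

### The job

Purge the sampling line: take the bayonet key out of its round stand, push its cross pin straight down through the slot of the purge valve until it stops against the spring, and twist it a quarter turn clockwise (seen from above). The valve springs back as soon as it is let go, so finish while still gripping the key, holding it pressed fully home and fully turned; leave the spanner, the tee piece and the steel coupler where they lie.

Things in the scene. Friction and masses are not known exactly. Their poses are not given: they have to be found in the camera images.
- purge_key: Loose bayonet key, 70 mm tall, 0.12 kg, upright in the stand. Origin at the centre of its lower tip, z up. Steel shaft 18 mm diameter, tip tapered over 5 mm; round steel collar 46 mm diameter from 29 to 34 mm up; above it a white flat grip. The same after a half turn about z.
- key_pin (a point): Centre of the key's round cross pin, on the key's axis 12 mm above its tip; the pin is 8 mm in diameter, 34 mm long, along the key's x axis (parallel to the wide way of the grip). Axes as the key's.
- key_grip (a point): Middle of the key's white flat grip, 52 mm above its tip. The grip runs from 34 to 70 mm above the tip, 44 mm wide along the key's x, 14 mm thick along y: pinch it from above across its thickness, fingertips clear of the collar below it.
- stand: Fixed round grey plastic stand, 34 mm high, foot 72 mm diameter, open cup 56 mm outside, 40 mm inside; origin at the centre of its underside. The key's collar rests on its rim (key tip 5 mm above the stand's origin), shaft and pin hang free inside; lift the key straight up 40 mm or more to clear it.
- valve: Fixed purge valve: 90 mm square base plate 8 mm thick, round aluminium housing 60 mm diameter, 50 mm high; two brass pipe stubs along its own y reach 62 mm from the axis, 22 mm up. Origin at the centre of its underside, z up. Pin inside: it meets the sprung carrier with the key's tip 31 mm above this origin; at the bottom stop the tip is 23 mm above it and the collar 2 mm above the housing.
- valve_mouth (a point): Centre of the mouth in the valve's top face, 50 mm above the worktop; axes as the valve's. Mouth: round hole 22 mm diameter crossed by a slot 12 mm wide, 39 mm long along the valve's x (at right angles to the pipe stubs), between lips 5 mm thick. The pin can turn, below the lips, only when pushed 2 mm or more down against the spring.
- valve_press (a joint): How far the valve's inner carrier is pushed down (m): 0 at rest, 0.008 at the bottom stop; the spring pushes back with about 3 N at 0 and 6.5 N at 0.008.
- valve_turn (a joint): How far the carrier is turned clockwise seen from above (rad): 0 closed, in line with the slot; 1.5 at the stop, fully open. A spring turns it back, 0.03 N m at 0, 0.09 at the stop. Play: the pin has 2 mm to either side in the carrier, so the key turns about 0.1 rad before or beyond the carrier (key turned 1.57: carrier about 1.44).
- spanner: Steel open-ended spanner, 169 mm long, 34 mm wide, 6 mm high, lying flat near the front edge; bystander. Origin at the centre of its underside.
- tee_piece: White plastic tee, 37 x 60 x 14 mm, lying flat behind the work; bystander. Origin at the centre of its underside.
- coupler_tall: Steel quick coupler, 26 mm diameter, 70 mm tall, standing upright behind the work; bystander. Origin at the centre of its underside.
Mind the look-alikes: they are no part of the job. Several things look just like the purge_key: the one meant starts farthest from the robot's base.

How it is judged (in metres and radians):
On the way, in this order (a step that is already met when the one before it is completed fails the run):
1. the key is lifted out of its stand (height (world z) of purge_key above 0.045 m and contact force between the fingers and purge_key above 1 N), for 0.1 s.
2. the key's pin is pushed down through the slot onto the spring, not yet turned (value of joint valve_press above 0.004 m and value of joint valve_turn below 0.4 rad and horizontal distance between purge_key and valve_mouth below 0.006 m and angle between the x axis of purge_key and the x axis of valve, either way round below 0.5 rad), for 0.05 s.
At the end, for the whole second after the job is handed in: Key upright (within 0.15 rad) in the valve, centred within 6 mm, its origin under 26.5 mm above the valve's; carrier pressed over 5.5 mm of 8 mm and turned over 1.2 of 1.5 rad; the gripper still holds the key, which is still; spanner, tee piece and coupler within 30 mm of their starts (value of joint valve_turn above 1.2 rad and value of joint valve_press above 0.0055 m and z of purge_key in the frame of valve below 0.0265 m and horizontal distance between purge_key and valve_mouth below 0.006 m and angle between purge_key's own z axis and vertical below 0.15 rad and contact force between the fingers and purge_key above 1 N and linear speed of purge_key below 0.02 m/s and distance of each of spanner, tee_piece, coupler_tall from where it was at the start of the episode below 0.03 m); the arm keeps its last pose, push and grip.
It fails at once if the spanner, tee piece or steel coupler is knocked away (more than 30 mm) (distance of any of spanner, tee_piece, coupler_tall from where it was at the start of the episode above 0.03 m).
It also fails if it takes over 48 s, if anything falls off the work surface, if the arm or the gripper's body presses on something with over 40 N, if the wrist force passes 120 N, or if a joint passes its speed limit or range.

### The arm

A 6-joint arm with a two-finger parallel gripper is mounted at the origin on a cart in front of the work surface, level with it; the furniture and walls round the work are solid. World frame = base frame: x ahead of the robot, y to its left, z up, the work surface at z = 0. Lengths are in mm, angles in rad, forces in N, time in s.
With the tool pointing down it reaches from about 300 to 775 mm from the base axis. Payload 14.6 kg.
Tool frame: the origin (TCP) lies at the very end of the fingers, on their centre line; the grasp point (between the pads) lies 19 mm behind it; z points along the fingers, y is the line along which they close (so a half turn about z gives the same grasp; the last joint's range is limited). The gripper opens to 94 mm and grips with 3 to 60 N. Pads are 16 mm wide; open, the fingers measure 119 mm over their backs; the gripper's body (75 mm by 177 mm) begins 78 mm behind the grasp point.
Start: joints at [1.261, 0.3, 1.521, -0, 1.321, -0.067], TCP at [132.23, 533.858, 205.446] pointing down, gripper open.
Joint ranges: [-3.03, 3.03], [-0.79, 2.21], [0.23, 2.52], [-1.04, 4.18], [0, 3.07], [-2.55, 2.55]. Speed limits (rad/s): [2.22, 2.22, 2.57, 3.14, 3.14, 3.14].

### API

Orientations are given as [roll, pitch, yaw] about the fixed x, y, z axes, in that order (R = Rz(yaw) Ry(pitch) Rx(roll)).
In Python, from cell import manip gives the robot as it stands.
- The arm moves only by the tool servo_tool, never from a script. Its argument "motion" is a list that holds one entry, the list of rows, each a list of 7 numbers: the shift along the world's x, y, z as a fraction of full scale, then the turn, a rotation vector about the world's x, y, z as a fraction of full scale, then the closure, from 0 (fully open) to 1 (shut). In form: [[[x, y, z, rx, ry, rz, gripper], ...]]. A call has 1 to 10 rows; each row is the pose to reach, as a shift and turn from the pose commanded when the call began, turning the shorter way round; what a row does not reach only later rows make up. Full scale, the value 1, is 0.5 m for a shift and pi rad for a turn. A row lasts 1/10 s, in which the tool goes at most 50 mm and 8.59 degrees, less where a joint would pass 70% of its speed; a pose out of reach is approached as far as the arm can. A call with a number of a shift or a turn outside -1 to 1 is refused whole. A call with a gripper value outside its range is refused whole. The fingers move at their own pace and stop on an object; "newtons" is the grip in N (left out, the last holds). Time passes only in rows, so rows that repeat a pose let the fingers close. It gives the time, the measured TCP pose, the force, the opening and the grip force at its end, in the units of the state.
- manip.read_state(): the state, without advancing time (a new reading comes with each control period).
- manip.camera(name): name is "scene" or "top"; returns a dict with "frame" (480x640x3 uint8, red, green, blue), "range_z" (480x640 float32, mm along the optical axis (not along the pixel's ray), 0 where there is no reading), "vfov" (degrees; the focal length in pixels is half the picture's height over the tangent of half this angle, whatever the lens; pixels are square), "cx", "cy" (the principal point, pixels), "cam_to_world" (4x4, takes a point from camera to world coordinates). Camera axes: x right, y down, z forward; pixel columns grow to the right and rows downward; lengths in mm; the calibration is good to about 2 mm. A picture is of the moment at which its call begins.
- manip.sign_off(): hands the job in; it is judged then, once.
The state is a dict: "clock": time; "joints": joint angles; "qd": joint speeds; "effort": joint torques, N m; "eef_pos": TCP position; "eef_rot": TCP orientation; "wrist_force": force on the tool from outside, world axes, zero at the start; "moment": the same for the moment, N m; "finger_gap": finger opening in mm; "finger_force": force on a finger pad.
Only numpy, scipy, OpenCV 4.12 (cv2) and the standard library are available. Lean on these libraries where they do the work, as an engineer would, in place of code of your own. Each camera call takes 0.05 s, during which the arm holds its last target. There are 200 camera calls.

## Working session

There is one attempt and no reset: what is moved stays moved. The work goes in short steps, Python scripts to look and compute and a tool call to move; the robot and the scene stay as the last step left them, time stands still between calls to the robot, and variables do not carry over. Pictures are saved under pics/ and viewed, at most 10 in all, crops included, and the job is handed in when it is done.

Besides the shell and the picture viewer there is one more tool, called after "Emit:" as name(argument=value, ...) on one line, values as JSON. servo_tool: Moves the arm, as the interface text tells. Its arguments: {"type":"object","properties":{"motion":{"type":"array"},"newtons":{"type":"number"}},"required":["motion"]}

```bash
mkdir -p pics
cat > h.py <<'E'
import numpy as np,cv2
from cell import manip
def grab(n):
    c=manip.camera(n); c['f']=240/np.tan(np.radians(c['vfov']/2)); return c
def ray(c,u,v,z):
    T=np.array(c['cam_to_world']);d=T[:3,:3]@np.array([(u-c['cx'])/c['f'],(v-c['cy'])/c['f'],1]);o=T[:3,3]
    return o+d*(z-o[2])/d[2]
def cloud(c):
    v,u=np.mgrid[:480,:640];Z=c['range_z'];P=np.stack([(u-c['cx'])/c['f']*Z,(v-c['cy'])/c['f']*Z,Z],-1)
    T=np.array(c['cam_to_world']);W=P@T[:3,:3].T+T[:3,3];W[Z==0]=np.nan;return W
def save(c,n): cv2.imwrite('pics/'+n+'.png',c['frame'][:,:,::-1])
E
python3 - <<'E'
from h import *
import pickle
for n in('top','scene'):
    c=grab(n);save(c,n);pickle.dump(c,open(n+'.pkl','wb'));print(n,c['vfov'],c['cx'],c['cy'],np.round(c['cam_to_world'],3).tolist())
print(manip.read_state())
E
```

```text
top 52.65348822696117 319.3507355109044 242.71969983043638 [[-0.002, -0.997, 0.077, 469.362], [-1.0, 0.002, -0.0, -30.642], [0.0, -0.077, -0.997, 978.206], [0.0, 0.0, 0.0, 1.0]]
scene 45.38210843993292 317.5511983633552 246.79327967085396 [[-0.823, -0.37, 0.431, 134.698], [-0.568, 0.551, -0.612, 557.029], [-0.011, -0.748, -0.663, 685.903], [0.0, 0.0, 0.0, 1.0]]
{'clock': 0.1, 'joints': array([ 1.26138973e+00,  3.00415784e-01,  1.52149615e+00, -2.60474480e-05,
        1.32072256e+00, -6.65931448e-02]), 'qd': array([ 6.79213297e-04, -3.06030701e-04, -9.71078208e-05, -1.13758367e-03,
        1.67101476e-03,  3.24396797e-05]), 'effort': array([ 1.90902210e-03, -5.32645226e+01, -3.53282654e+01,  7.09974580e-02,
        2.34579819e-02, -9.17158445e-05]), 'eef_pos': array([132.17366776, 533.64197886, 204.95260666]), 'eef_rot': array([-3.14055144e+00, -4.41538278e-05,  2.89878564e+00]), 'wrist_force': array([ 0.51806924,  0.49166463, -0.69858308]), 'moment': array([ 0.00357022, -0.00073308,  0.03143042]), 'finger_force': 0.0, 'finger_gap': 93.8834234683927}
```

View pics/top.png

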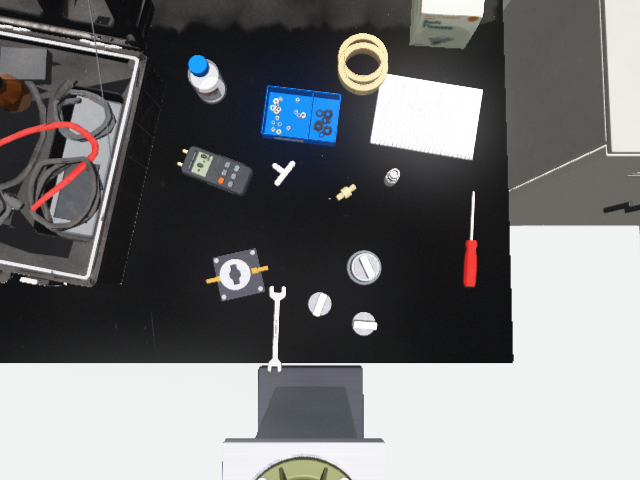

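View pics/scene.png

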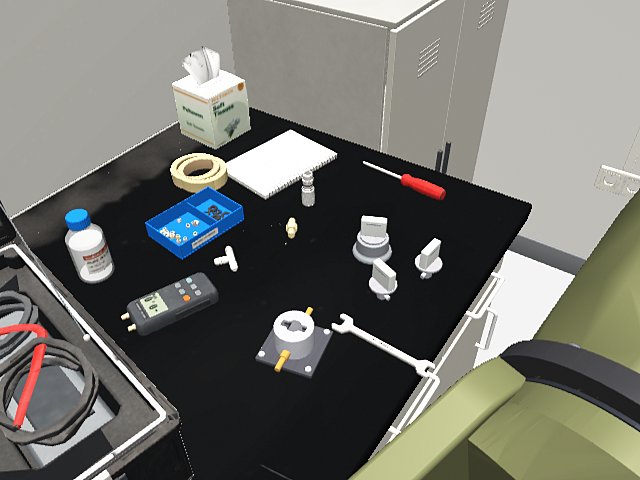

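The top view shows three key look-alikes: A at (364,267), in the round stand; B at (319,304) and C at (364,324), both without a stand. Image down points towards the robot's base, so A is the farthest and is the only one in a stand, which fits. The valve is at (236,274), the spanner at (277,330), the tee at (284,173) and the coupler at (392,177).

Run:
```python
from h import *
import pickle
c=pickle.load(open('top.pkl','rb'));W=cloud(c);im=c['frame']
cv2.imwrite('pics/crop.png',cv2.resize(im[220:350,190:400,::-1],None,fx=3.7,fy=3.7,interpolation=cv2.INTER_CUBIC))
print(W[300:302,150:152])
def px2(z,m): 
    v,u=np.nonzero(m);return np.array([ray(c,a,b,z)[:2] for a,b in zip(u,v)],np.float32)
def rect(z,m,name):
    p=px2(z,m)
    if len(p)<5: print(name,'few');return
    r=cv2.minAreaRect(p);print(name,len(p),'mean',p.mean(0).round(1),'rect',np.round(r[0],1),np.round(r[1],1),round(r[2],1))
    e,V=np.linalg.eigh(np.cov(p.T));print('   long axis deg',np.degrees(np.arctan2(V[1,1],V[0,1])).round(1),'sig',np.sqrt(e).round(1))
vv,uu=np.mgrid[:480,:640]
for n,(u,v),z0 in(('A',(364,267),75),('B',(319,304),41),('C',(364,324),41)):
    win=(abs(uu-u)<28)&(abs(vv-v)<28);zz=np.where(win,W[:,:,2],np.nan)
    print(n,'max z',np.nanmax(zz),np.nanpercentile(zz,[50,90,97]).round(1), 'radius',np.hypot(*ray(c,u,v,40)[:2]).round())
    top=win&(W[:,:,2]>np.nanmax(zz)-8);rect(np.nanmedian(W[top][:,2]),top,n+' depth')
    wc=W[top];print('   cloud mean',wc.mean(0).round(1))
win=(abs(uu-236)<45)&(abs(vv-274)<45)
zz=W[:,:,2]
h=win&(zz>44)&(zz<58);rect(50,h,'housing top')
p=px2(50,h);print('circle',cv2.minEnclosingCircle(p))
hsv=cv2.cvtColor(im,cv2.COLOR_RGB2HSV)
br=win&(hsv[:,:,1]>120)&(hsv[:,:,0]>10)&(hsv[:,:,0]<35)&(hsv[:,:,2]>80);rect(22+4,br,'brass')
# dark slot inside disc
ctr=np.array(cv2.minEnclosingCircle(p)[0]);G=np.array([[ray(c,a,b,50)[:2] for a in range(190,282)] for b in range(228,320)])
d=np.hypot(*(G-ctr).transpose(2,0,1));g=im[228:320,190:282].mean(2)
s=np.zeros((480,640),bool);s[228:320,190:282]=(d<25)&(g<110);rect(50,s,'slot')
```

```text
[[[430.25629982 308.08884375   1.56612856]
  [430.20632458 306.47640613   0.43929049]]

 [[428.16544905 308.88148354  -0.8591194 ]
  [428.12875617 307.13662859  -1.61550516]]]
A max z 78.56214924544531 [ 0.3 38.2 73.1] radius 508.0
A depth 162 mean [ 495.  -120.2] rect [ 495.3 -120. ] [43.3 13.6] 24.3
   long axis deg -155.6 sig [ 3.9 12.5]
   cloud mean [ 495.  -120.1   73.7]
B max z 74.0413241449262 [-0.6 33.2 68.5] radius 424.0
B depth 164 mean [424.1 -30.8] rect [424.5 -31. ] [13.6 43.3] 68.7
   long axis deg 159.0 sig [ 3.9 12.3]
   cloud mean [424.1 -30.8  68.9]
C max z 74.57810935938426 [-0.6 33.3 68.2] radius 402.0
C depth 149 mean [ 386.5 -115.8] rect [ 386.3 -116.2] [42.9 13.4] 85.8
   long axis deg 85.3 sig [ 3.7 12.1]
   cloud mean [ 386.6 -115.8   69. ]
housing top 609 mean [481.4 130.4] rect [481.2 130.2] [57.5 57.2] 89.9
   long axis deg 97.7 sig [15.9 16.5]
circle ((481.5393371582031, 130.4081573486328), 29.694355010986328)
brass 167 mean [481.7 127.2] rect [481.1 130.7] [ 11.5 124.1] 12.9
   long axis deg 102.6 sig [ 3.1 47.4]
slot 123 mean [480.7 131.3] rect [481.2 131.1] [34.4 17.2] 0.6
   long axis deg -167.2 sig [4.2 9.1]
```

View pics/crop.png

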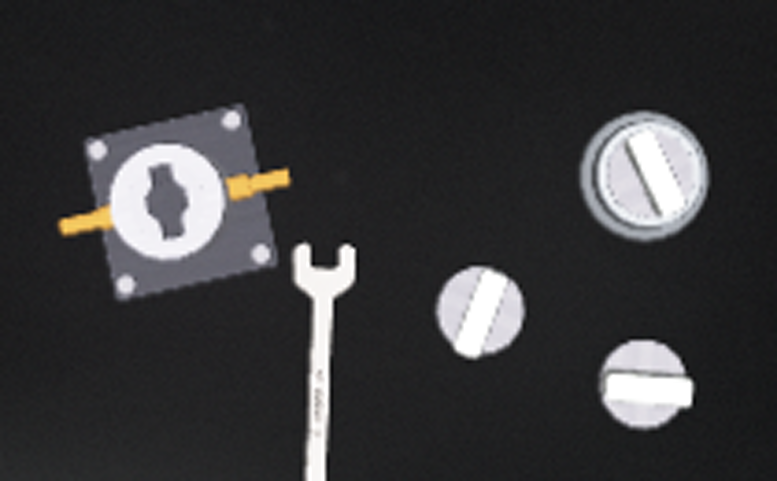

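The crop confirms A: it is the only key seated in a stand, with its collar on the rim and its grip along about 24° in world axes. Next I cross-check both points with the scene camera.

Run:
```python
from h import *
import pickle
c=pickle.load(open('scene.pkl','rb'));W=cloud(c);z=W[:,:,2]
for n,ctr,lo,hi in(('key',(495,-120),72,79),('valve',(481.3,130.5),46,54)):
    m=(np.hypot(W[:,:,0]-ctr[0],W[:,:,1]-ctr[1])<36)&(z>lo)&(z<hi);v,u=np.nonzero(m)
    zt=75 if n=='key' else 50
    p=np.array([ray(c,a,b,zt)[:2] for a,b in zip(u,v)],np.float32)
    p=p[np.hypot(*(p-np.array(ctr)).T)<36]
    e,V=np.linalg.eigh(np.cov(p.T))
    print(n,len(p),np.median(W[m][:,2]),p.mean(0),np.round(cv2.minAreaRect(p),1) if 0 else cv2.minAreaRect(p),cv2.minEnclosingCircle(p),np.degrees(np.arctan2(V[1,1],V[0,1])))
```

```text
key 133 74.23989901818095 [ 493.41013 -118.49745] ((493.377197265625, -117.75096893310547), (42.766021728515625, 16.157135009765625), 24.581140518188477) ((492.83038330078125, -116.91227722167969), 21.534839630126953) -155.9737673548861
valve 867 49.47468553359295 [478.95663 132.60341] ((479.58734130859375, 132.57412719726562), (57.98820495605469, 62.259674072265625), 34.95121383666992) ((478.7864990234375, 132.04234313964844), 31.226551055908203) 123.03250379549176
```

Emit:
servo_tool(motion=[[[0.18,-0.33,0,0,0,0.106,0],[0.36,-0.66,-0.0,0,0,0.213,0],[0.36,-0.66,0,0,0,0.213,0],[0.36,-0.66,0,0,0,0.213,0],[0.36,-0.66,0,0,0,0.213,0],[0.36,-0.66,0,0,0,0.213,0],[0.36,-0.66,0,0,0,0.213,0],[0.36,-0.66,0,0,0,0.213,0],[0.36,-0.66,0,0,0,0.213,0]]], newtons=50)

```text
clock: 1.0
eef_pos: [313.6, 200.9, 205.5]
eef_rot: [-3.141, 0.0, -2.72]
wrist_force: [0.3, 0.7, -0.4]
finger_gap: 94.1
finger_force: 0.0
```

Emit:
servo_tool(motion=[[[0.361,-0.64,-0.1,0,0,0.001,0],[0.361,-0.64,-0.1,0,0,0.001,0],[0.361,-0.64,-0.1,0,0,0.001,0],[0.361,-0.64,-0.1,0,0,0.001,0],[0.361,-0.64,-0.1,0,0,0.001,0],[0.361,-0.64,-0.1,0,0,0.001,0],[0.361,-0.64,-0.1,0,0,0.001,0],[0.361,-0.64,-0.1,0,0,0.001,0],[0.361,-0.64,-0.1,0,0,0.001,0],[0.361,-0.64,-0.1,0,0,0.001,0]]])

```text
clock: 2.0
eef_pos: [492.5, -115.3, 155.0]
eef_rot: [3.141, -0.001, -2.712]
wrist_force: [-0.5, 0.4, 0.6]
finger_gap: 93.8
finger_force: 0.0
```

```bash
python3 -c "
from h import *
s=manip.read_state();print(s['eef_pos'],s['eef_rot'],s['joints'])
c=grab('scene');save(c,'s2')"
```

```text
[ 492.48585203 -115.32152236  154.99176091] [ 3.14065082e+00 -7.42320220e-04 -2.71214259e+00] [-3.02550255e-01  2.51688375e-01  1.70520880e+00  2.20574769e-04
  1.18587713e+00 -2.30287924e+00]
```

View pics/s2.png

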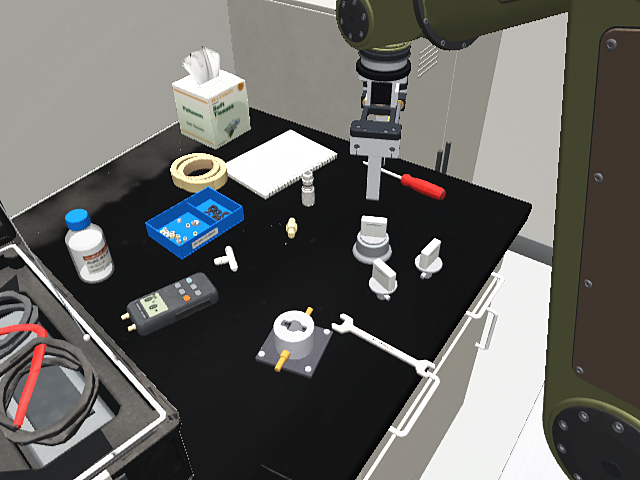

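The gripper is above the key (finger at (374,175), key A at (374,232)) with its closing line seen end-on, as planned. Next it descends and grips.

Emit:
servo_tool(motion=[[[0.003,-0.006,-0.05,0,0,0,0],[0.003,-0.006,-0.1,0,0,0,0],[0.003,-0.006,-0.15,0,0,0,0],[0.003,-0.006,-0.2,0,0,0,0],[0.003,-0.006,-0.222,0,0,0,0],[0.003,-0.006,-0.222,0,0,0,0],[0.003,-0.006,-0.222,0,0,0,0]]])

```text
clock: 2.75
eef_pos: [494.7, -118.8, 45.6]
eef_rot: [-3.141, 0.001, -2.711]
wrist_force: [0.1, 0.1, 0.1]
finger_gap: 93.8
finger_force: 0.0
```

Emit:
servo_tool(motion=[[[0,0,0,0,0,0,1],[0,0,0,0,0,0,1],[0,0,0,0,0,0,1],[0,0,0,0,0,0,1],[0,0,0,0,0,0,1],[0,0,0,0,0,0,1],[0,0,0,0,0,0,1],[0,0,0,0,0,0,1],[0,0,0,0,0,0,1],[0,0,0,0,0,0,1]]], newtons=50)

```text
clock: 3.75
eef_pos: [494.2, -119.1, 44.4]
eef_rot: [3.142, -0.0, -2.712]
wrist_force: [-0.0, -0.2, 0.1]
finger_gap: 17.2
finger_force: 0.0
```

Nearly closed (17 mm, grip is 14 mm); I let it finish and then lift.

Emit:
servo_tool(motion=[[[0,0,0,0,0,0,1],[0,0,0,0,0,0,1],[0,0,0,0,0,0,1],[0,0,0,0,0,0,1],[0,0,0,0,0,0,1]]])

```text
clock: 4.25
eef_pos: [494.3, -119.2, 44.5]
eef_rot: [-3.141, 0.0, -2.712]
wrist_force: [0.7, -0.7, -0.2]
finger_gap: 14.0
finger_force: 50.0
```

Emit:
servo_tool(motion=[[[0,0,0.04,0,0,0,1],[0,0,0.08,0,0,0,1],[0,0,0.12,0,0,0,1],[0,0,0.18,0,0,0,1],[0,0,0.2,0,0,0,1],[0,0,0.2,0,0,0,1],[0,0,0.2,0,0,0,1]]])

```text
clock: 4.95
eef_pos: [493.8, -119.0, 143.2]
eef_rot: [3.141, -0.001, -2.712]
wrist_force: [-0.3, 0.4, -1.7]
finger_gap: 14.1
finger_force: 50.0
```

Emit:
servo_tool(motion=[[[-0.014,0.25,0,0,0,-0.033,1],[-0.028,0.501,0,0,0,-0.066,1],[-0.028,0.501,0,0,0,-0.066,1],[-0.028,0.501,0,0,0,-0.066,1],[-0.028,0.501,-0.06,0,0,-0.066,1],[-0.028,0.501,-0.06,0,0,-0.066,1],[-0.028,0.501,-0.06,0,0,-0.066,1],[-0.028,0.501,-0.06,0,0,-0.066,1],[-0.028,0.501,-0.06,0,0,-0.066,1]]])

```text
clock: 5.85
eef_pos: [480.6, 130.2, 114.7]
eef_rot: [-3.141, 0.0, -2.921]
wrist_force: [-0.3, 0.2, -1.7]
finger_gap: 14.0
finger_force: 50.0
```

Run:
```python
from h import *
import pickle
s=manip.read_state();print(s['clock'],s['eef_pos'],s['eef_rot'],s['joints'][5])
c=grab('scene');pickle.dump(c,open('s3.pkl','wb'))
cv2.imwrite('pics/s3.png',cv2.resize(c['frame'][200:400,180:400,::-1],None,fx=3,fy=3,interpolation=cv2.INTER_CUBIC))
```

```text
5.85 [480.6092009  130.18701265 114.72406556] [-3.14145778e+00  3.81656568e-04 -2.92097337e+00] -1.600323488493638
```

View pics/s3.png

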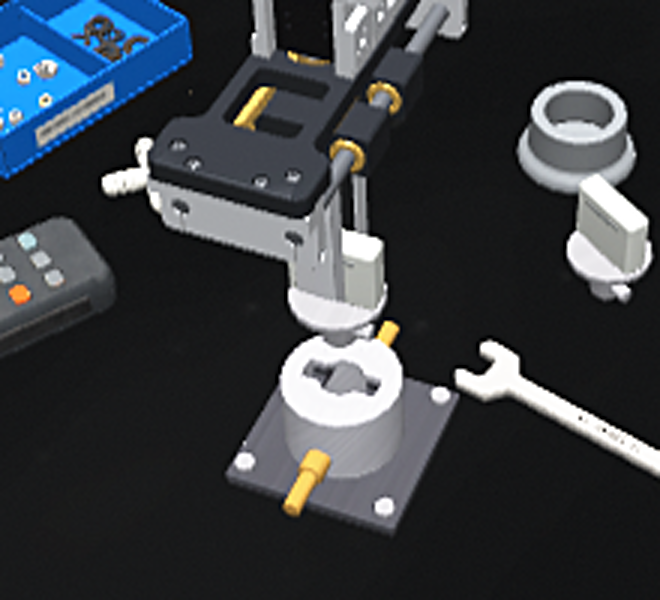

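The key hangs upright above the valve: collar around crop (337,300), mouth at (345,377), slot roughly in line with the grip. Now I measure the collar centre and the housing top centre in this one view, since relative error is what matters.

Run:
```python
from h import *
import pickle
from scipy.optimize import least_squares
c=pickle.load(open('s3.pkl','rb'));W=cloud(c);z=W[:,:,2];im=c['frame']
def fit(p,R):
    f=lambda q:np.hypot(*(p-q).T)-R
    r=least_squares(f,p.mean(0),loss='soft_l1');return r.x.round(2),np.abs(r.fun).mean().round(2)
R=np.hypot(W[:,:,0]-480.5,W[:,:,1]-131)
m=((R<34)&(z>98)&(z<113)).astype(np.uint8)
m=cv2.morphologyEx(m,cv2.MORPH_OPEN,np.ones((2,2),np.uint8))
# bottom-most collar pixel of each column -> lower rim z=104.2
pts=[]
for u in np.nonzero(m.any(0))[0]:
    v=np.nonzero(m[:,u])[0].max()+.5; pts.append((u,v))
pts=pts[1:-1];print(len(pts),pts[0],pts[-1])
print('collar',fit(np.array([ray(c,u,v,104.2)[:2] for u,v in pts]),23))
# housing top: front edge from original scene image (unobstructed), brightness edge: all outer contour
c0=pickle.load(open('scene.pkl','rb'));W0=cloud(c0);z0=W0[:,:,2]
R0=np.hypot(W0[:,:,0]-480,W0[:,:,1]-131)
h=((R0<38)&(z0>47)&(z0<56)).astype(np.uint8)
cs,_=cv2.findContours(h,cv2.RETR_EXTERNAL,cv2.CHAIN_APPROX_NONE);k=max(cs,key=len)[:,0]
up=np.array([ray(c0,u,v,50)[:2] for u,v in k]);print('housing',fit(up,29.5), fit(up,30.2))
g=cv2.cvtColor(c0['frame'],cv2.COLOR_RGB2GRAY)
v,u=np.mgrid[300:350,260:330];G=np.array([ray(c0,a,b,50)[:2] for a,b in zip(u.ravel(),v.ravel())]);gg=g[300:350,260:330].ravel()
d=np.hypot(*(G-[479.5,132]).T);s=(d<24)&(gg<150);print('dark slot',s.sum(),G[s].mean(0),cv2.minAreaRect(G[s].astype(np.float32)))
st=manip.read_state();print(st['eef_pos'])
```

```text
31 (np.int64(278), np.float64(304.5)) (np.int64(308), np.float64(303.5))
collar (array([479.22, 129.84]), np.float64(0.42))
housing (array([479.6 , 131.69]), np.float64(0.61)) (array([479.6 , 131.65]), np.float64(1.01))
dark slot 79 [481.4212553  132.26973623] ((479.2907409667969, 131.96835327148438), (37.403076171875, 16.33352279663086), 27.935989379882812)
[480.65058574 130.22702747 114.82168008]
```

Emit:
servo_tool(motion=[[[0,0.003,-0.02,0,0,0,1],[0,0.003,-0.04,0,0,0,1],[0,0.003,-0.05,0,0,0,1],[0,0.003,-0.06,0,0,0,1],[0,0.003,-0.066,0,0,0,1],[0,0.003,-0.072,0,0,0,1],[0,0.003,-0.072,0,0,0,1]]])

```text
clock: 6.6
eef_pos: [480.2, 132.8, 78.2]
eef_rot: [-3.141, -0.0, -2.919]
wrist_force: [-0.2, -1.3, -1.6]
finger_gap: 14.0
finger_force: 50.0
```

The tip and pin are inside the slot with only about 1 N sideways. Next I press onto the spring.

Emit:
servo_tool(motion=[[[0,-0.001,-0.008,0,0,0,1],[0,-0.001,-0.016,0,0,0,1],[0,-0.001,-0.022,0,0,0,1],[0,-0.001,-0.026,0,0,0,1],[0,-0.001,-0.029,0,0,0,1],[0,-0.001,-0.031,0,0,0,1],[0,-0.001,-0.032,0,0,0,1],[0,-0.001,-0.032,0,0,0,1]]])

```text
clock: 7.4
eef_pos: [480.4, 132.4, 62.6]
eef_rot: [3.142, 0.0, -2.919]
wrist_force: [-1.3, 1.0, 4.5]
finger_gap: 13.8
finger_force: 50.0
```

Emit:
servo_tool(motion=[[[0,0,-0.002,0,0,-0.04,1],[0,0,-0.002,0,0,-0.08,1],[0,0,-0.002,0,0,-0.12,1],[0,0,-0.002,0,0,-0.16,1],[0,0,-0.002,0,0,-0.2,1],[0,0,-0.002,0,0,-0.24,1],[0,0,-0.002,0,0,-0.25,1],[0,0,-0.002,0,0,-0.25,1]]])

```text
clock: 8.2
eef_pos: [481.3, 131.6, 62.3]
eef_rot: [3.141, 0.003, 2.577]
wrist_force: [2.9, -7.5, 9.3]
finger_gap: 13.5
finger_force: 50.0
```

```bash
python3 -c "
from h import *
s=manip.read_state();print(s)"
```

```text
{'clock': 8.2, 'joints': array([ 0.19445322,  0.36071568,  1.80642351, -0.00202623,  0.97213316,
       -0.81091538]), 'qd': array([ 0.00103462,  0.00013098, -0.00117994, -0.00105526, -0.00209469,
       -0.03424624]), 'effort': array([  3.67002882, -45.63451052, -25.33169389,   1.89985804,
         0.25945463,   0.76150266]), 'eef_pos': array([481.27265465, 131.62401493,  62.30093331]), 'eef_rot': array([3.14121032e+00, 2.83616670e-03, 2.57730431e+00]), 'wrist_force': array([ 2.87073865, -7.45829191,  9.26036447]), 'moment': array([-1.58389922, -0.48079074,  0.07549134]), 'finger_force': 50.008787512779236, 'finger_gap': 13.530583841982224}
```

Emit:
servo_tool(motion=[[[0.001,-0.002,0,0,0,-0.04,1],[0.001,-0.002,0,0,0,-0.08,1],[0.001,-0.002,0,0,0,-0.12,1],[0.001,-0.002,0,0,0,-0.16,1],[0.001,-0.002,0,0,0,-0.2,1],[0.001,-0.002,0,0,0,-0.24,1],[0.001,-0.002,0,0,0,-0.25,1],[0.001,-0.002,0,0,0,-0.25,1],[0.001,-0.002,0,0,0,-0.25,1]]])

```text
clock: 9.1
eef_pos: [480.9, 130.3, 62.1]
eef_rot: [-3.141, 0.002, 1.793]
wrist_force: [-3.7, -8.9, 13.1]
finger_gap: 13.9
finger_force: 50.0
```

Run:
```python
from h import *
s=manip.read_state();print(s['eef_pos'],s['eef_rot'],s['moment'],s['joints'][5])
c=grab('scene')
cv2.imwrite('pics/s4.png',cv2.resize(c['frame'][220:400,200:400,::-1],None,fx=3,fy=3,interpolation=cv2.INTER_CUBIC))
```

```text
[480.89818654 130.34863611  62.14040618] [-3.14148786e+00  1.84792348e-03  1.79318357e+00] [-2.15034298  0.85890371  0.09215513] -0.028953257477736832
```

View pics/s4.png

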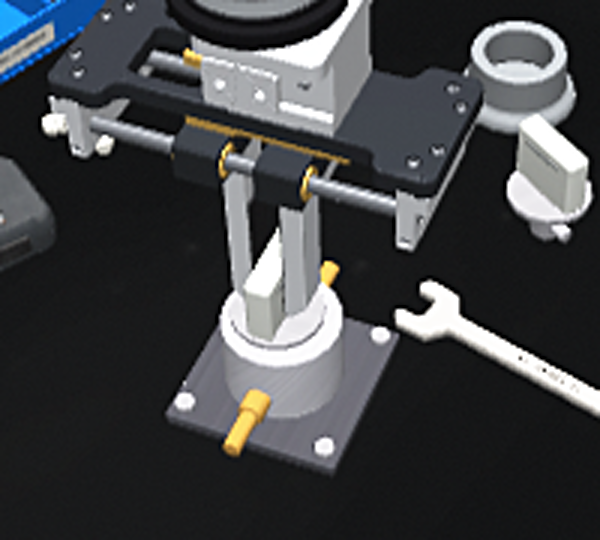

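The key now stands with its grip in line with the brass stubs (crop (265,285)), with the collar just above the housing. I hold briefly and check that it is steady.

Emit:
servo_tool(motion=[[[0,0,0,0,0,-0.004,1],[0,0,0,0,0,-0.004,1],[0,0,0,0,0,-0.004,1],[0,0,0,0,0,-0.004,1],[0,0,0,0,0,-0.004,1]]])

```text
clock: 9.65
eef_pos: [480.8, 130.3, 62.1]
eef_rot: [-3.141, 0.002, 1.781]
wrist_force: [-4.5, -9.4, 13.3]
finger_gap: 13.8
finger_force: 50.0
```

Run:
```python
from h import *
s=manip.read_state();print(s['eef_pos'],s['eef_rot'],s['moment'],s['wrist_force'],abs(s['qd']).max(),s['finger_force'])
W=cloud(grab('scene'));m=(np.hypot(W[...,0]-480.9,W[...,1]-131)<23)&(W[...,2]>86)&(W[...,2]<100)
print('grip top z',np.nanpercentile(W[m][:,2],[50,90]) if m.any() else None)
if s['finger_force']>10 and s['eef_pos'][2]<63.5: print(manip.sign_off())
```

```text
[480.81329474 130.33424417  62.132793  ] [-3.14124041e+00  1.83553019e-03  1.78073298e+00] [-2.13370459  1.00185148  0.13458155] [-4.49522455 -9.4187385  13.33970917] 0.0007973466212337927 50.01649081707001
grip top z [92.121763   96.99051795]
the job is handed in; nothing more can be done
None
```

I handed in the job with the key pressed to about the bottom stop and the gripper turned about 1.58 rad clockwise, still gripping at 50 N. I did not read the valve joints directly and the interface returned no verdict.

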